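Register a tube block in its fixture and fit the guide plate

TASK

Set up the filling fixture. With the tool, push the tube block (do not lift or tip it) across the fixture's base until it lies flush against both far stop pins and the end stop pin, pressing gently. Then take the guide plate by its handle and lower it gently over the round and the diamond locating pin until it lies fully down on both risers, with the block still flush against its stops; let go, and leave the petri dish, tape roll, vial and timer where they are.

Things in the scene. Friction and masses are not known exactly. Their poses are not given: they have to be found in the camera images.
- fixture: Fixed steel fixture, pose varies. Origin at table level under the registered block's centre; x across it (away from the robot), y along it to the left, z up. Base plate 10 mm thick, x -80..56, y -110..110 mm; the block slides on it. Registered block: origin (0, 0, 10) mm, axes parallel. Seated guide plate: origin (0, 0, 38) mm, axes parallel. Nothing on it is higher than 56 mm.
- far_stop_left (a point): Foot centre (on the base top) of the left far stop pin: steel, 12 mm diameter, 18 mm tall, at fixture (41, 32, 10) mm. An equal one, the right far stop, stands at (41, -32, 10) mm. The block's far long face (+x) goes against both.
- end_stop (a point): Foot centre of the end stop pin: steel, 12 mm diameter, 18 mm tall, at fixture (-18, 56, 10) mm. The block's left end face (+y) goes against it.
- round_pin (a point): Foot of the round locating pin, at fixture (18, 88, 38) mm on top of the left riser (x -32..32, y 80..96 mm, top at z 38 mm). Pin 12 mm diameter, 18 mm tall, its top 3 mm tapered by 1.5 mm all round.
- diamond_pin (a point): Foot of the diamond locating pin, at fixture (18, -88, 38) mm on top of the right riser (x 4..32, y -96..-80 mm, top at z 38 mm). Pin 12 mm wide along x, 7 mm along y, 14 mm tall, its top 3 mm tapered.
- tube_block: Loose aluminium block with 10 wells, 70 (x) x 100 (y) x 24 mm high, 0.28 to 0.52 kg, plane sides. Origin: centre of its underside. Starts on the fixture's base, short of its registered place by 10 to 24 mm in x and 6 to 18 mm in y, turned up to 0.2 rad. Slides at 1 to 5 N, but can wedge askew on one stop (press the lagging side, about 15 N). It must stay down; press it with well under 40 N.
- guide_plate: Loose aluminium plate 70 (x) x 200 (y) x 6 mm, 0.26 kg, flat on the table, within 0.8 rad of the fixture's yaw. Origin: centre of underside. Locating holes 13.2 mm diameter at (18, 88) and (18, -88) mm, ten smaller holes. Black bridge handle over its centre along y: bar 12 mm wide (x), 92 mm long, 26 to 40 mm above the underside, legs at y = -40 and 40 mm, open between.
- petri: Bystander: clear round dish, 64 mm diameter, 16 mm high. Origin: centre of its underside. To be left alone.
- tape_roll: Bystander: roll of tape lying flat, 64 mm diameter, 19 mm high. Origin: centre of its underside. To be left alone.
- vial: Bystander: small standing vial with a cap, 23 mm diameter, 54 mm high. Origin: centre of its underside. To be left alone.
- timer: Bystander: bench timer lying on its back, 66x62x18 mm. Origin: centre of its underside. To be left alone.

How it is judged (in metres and radians):
On the way:
1. the tube block lies flush against both far stops and the end stop, before the guide plate is fitted (x of tube_block in the frame of fixture between -0.0018 and 0.0025 m and y of tube_block in the frame of fixture between -0.0018 and 0.0025 m and angle between the y axis of tube_block and the y axis of fixture, either way round below 0.02 rad and (z of guide_plate in the frame of fixture above 0.06 m or horizontal distance between guide_plate and fixture above 0.05 m)), for 0.2 s.
At the end, for the whole second after the job is handed in: Block within 1.8 mm of flush with all three stops, square within 0.02 rad; guide plate over both pins, within 1.5 mm of fully down on the risers, centred within 2.5 mm, square within 0.025 rad, level within 0.02 rad; both at rest (x of tube_block in the frame of fixture between -0.0018 and 0.0025 m and y of tube_block in the frame of fixture between -0.0018 and 0.0025 m and angle between the y axis of tube_block and the y axis of fixture, either way round below 0.02 rad and horizontal distance between guide_plate and fixture below 0.0025 m and z of guide_plate in the frame of fixture between 0.036 and 0.0395 m and angle between the y axis of guide_plate and the y axis of fixture, either way round below 0.025 rad and angle between guide_plate's own z axis and vertical below 0.02 rad and linear speed of each of guide_plate, tube_block below 0.01 m/s); the robot touches nothing.
It fails at once if the tube block is lifted or tipped (z of tube_block in the frame of fixture above 0.016 m or angle between tube_block's own z axis and vertical above 0.12 rad).
It fails at once if the tube block is pressed by the robot with more than 40 N (contact force between any of the arm, the fingers and tube_block above 40 N).
It fails at once if the guide plate drops onto the fixture: faster than 0.3 m/s while over it and below the pin tops (horizontal distance between guide_plate and fixture below 0.02 m and z of guide_plate in the frame of fixture below 0.056 m and linear speed of guide_plate above 0.3 m/s).
It fails at once if a bystander (petri dish, tape roll, vial, timer) is moved more than 20 mm (distance of any of petri, tape_roll, vial, timer from where it was at the start of the episode above 0.02 m).
It also fails if it takes over 64 s, if anything falls off the work surface, if the arm or the gripper's body presses on something with over 40 N, if the wrist force passes 120 N, or if a joint passes its speed limit or range.

ROBOT

A 6-joint arm with a two-finger parallel gripper is mounted at the origin on the work surface; the furniture and walls round the work are solid. World frame = base frame: x ahead of the robot, y to its left, z up, the work surface at z = 0. Lengths are in m, angles in degrees, forces in N, time in s.
With the tool pointing down it reaches from about 0.325 to 0.75 m from the base axis. Payload 7.6 kg.
Tool frame: the origin (TCP) lies at the very end of the fingers, on their centre line; the grasp point (between the pads) lies 19 mm behind it (grasp_offset is the distance from the TCP to the grasp point, in m); y points along the fingers, x is the direction in which the jaws open and shut, and the axes are right-handed (so a half turn about y gives the same grasp; the last joint's range is limited). The gripper opens to 85 mm and grips with 20 to 120 N. Pads are 22 mm wide; open, the fingers measure 114 mm over their backs; the gripper's body (76 mm by 85 mm) begins 54 mm behind the grasp point. The pads swing forward as they close: fully open they stand 13 mm farther back than shut.
Start: joints at [70.972, 2.991, 80.254, -0, 96.75, -4.028], TCP at [0.136, 0.507, 0.231] pointing down, gripper open.
Joint ranges: [-166.34, 166.34], [-52.06, 124.39], [6.96, 135.62], [-60.46, 240.46], [14.63, 156.25], [-167.68, 167.68]. Speed limits (degrees/s): [147.25, 147.25, 172.46, 180, 180, 180].

INTERFACE

Orientations are given as a 3x3 rotation matrix whose columns are the frame's x, y, z axes.
In Python, from rig import * gives the robot as it stands. The module is installed in compiled form; this text tells all that it offers.
- The arm moves only by the shell command python3 -m crank 'ROWS'. ROWS is JSON, a list of rows, each a list of 7 numbers: the turn, a rotation vector about the tool's x, y, z in degrees, then the shift along the tool's x, y, z in cm, then the closure, from 0 (fully open) to 1 (shut). In form: [[wx, wy, wz, x, y, z, jaw], ...]. A call has 1 to 5 rows; each row is the pose to reach, as a shift and turn from the pose commanded when the call began, along the tool's axes at that moment; what a row does not reach only later rows make up. A row lasts 1/8 s, in which the tool goes at most 62.5 mm and 10.7 degrees, less where a joint would pass 70% of its speed; a pose out of reach is approached as far as the arm can. A call with a gripper value outside its range is refused whole. The fingers move at their own pace and stop on an object; the grip force is fixed at half the most. Time passes only in rows, so rows that repeat a pose let the fingers close. It gives the time, the measured TCP pose, the force and the opening at its end, in the units of the state.
- sense(): the state, without advancing time (a new reading comes with each control period).
- capture(name): name is "scene" or "top"; returns a dict with "img" (480x640x3 uint8, red, green, blue), "K" (3x3 intrinsics, pixels), "k1" (the pictures are not rectified: a ray, as slopes to the right and down, at radius r is drawn at 1 + k1 r^2 times it, then the intrinsics apply), "R" (3x3) and "t" (3): a world point X has camera coordinates R X + t. Camera axes: x right, y down, z forward; pixel columns grow to the right and rows downward; lengths in m; the calibration is good to about 2 mm. A picture is of the moment at which its call begins. There is no depth.
- sign_off(): hands the job in, once; it reports no verdict.
The state is a dict: "time_s": time; "qpos": joint angles; "joint_vel": joint speeds; "joint_efforts": joint torques, N m; "position": TCP position; "orientation": TCP orientation; "wrist_force": force on the tool from outside, world axes, zero at the start; "ft_torque": the same for the moment, N m; "gripper_width": finger opening in m.
Only numpy, scipy, OpenCV 4.12 (cv2) and the standard library are available. Lean on these libraries where they do the work, as an engineer would, in place of code of your own. Each camera call takes 0.05 s, during which the arm holds its last target.

## Working session

There is one attempt and no reset: what is moved stays moved. The work goes in short steps, Python scripts to look and compute and a shell command to move; the robot and the scene stay as the last step left them, time stands still between calls to the robot, and variables do not carry over. Pictures are saved under pics/ and viewed, and the job is handed in when it is done.

```bash
mkdir -p pics; python3 - <<'E'
from rig import *
import cv2
print(sense())
for n in("scene","top"):
    c=capture(n); cv2.imwrite(f"pics/{n}0.png",c["img"][:,:,::-1]); print(n,c["K"],c["k1"],c["R"],c["t"])
E
```

```text
{'time_s': 0.0, 'qpos': array([ 7.09722559e+01,  3.02622070e+00,  8.03178137e+01, -9.66876308e-04,
        9.67498017e+01, -4.02913064e+00]), 'joint_vel': array([ 0.04033907,  0.01773458, -0.00985184, -0.09081582, -0.01680756,
        0.07610441]), 'joint_efforts': array([-1.03374678e-03, -3.81660497e+01, -3.60188091e+01, -2.32961984e-04,
        6.20383071e-03, -1.29189544e-05]), 'position': array([0.13575327, 0.50680358, 0.23043931]), 'orientation': array([[ 2.58797149e-01, -5.18105908e-04, -9.65931554e-01],
       [ 9.65930310e-01, -1.55372669e-03,  2.58797649e-01],
       [-1.63487822e-03, -9.99998659e-01,  9.83541642e-05]]), 'wrist_force': array([-0.44798964,  0.34327738,  0.04369432]), 'ft_torque': array([-0.02293839, -0.0303681 , -0.01803199]), 'gripper_width': 0.08540268471583776}
scene [[623.28392307   0.         319.62447999]
 [  0.         623.28392307 245.46715543]
 [  0.           0.           1.        ]] -0.056274785875793445 [[-8.83402250e-01 -4.68615475e-01 -4.27116492e-05]
 [-2.37932536e-01  4.48612869e-01 -8.61472346e-01]
 [ 4.03718433e-01 -7.61016446e-01 -5.07804486e-01]] [0.55916897 0.12519494 1.35502516]
top [[481.92317864   0.         314.70246962]
 [  0.         481.92317864 237.97979365]
 [  0.           0.           1.        ]] -0.11390303859110172 [[ 0.0167122  -0.9998435   0.00580371]
 [-0.98683557 -0.01742808 -0.16078503]
 [ 0.16086101 -0.00304024 -0.98697239]] [0.08244825 0.55219252 0.97829042]
```

View pics/scene0.png

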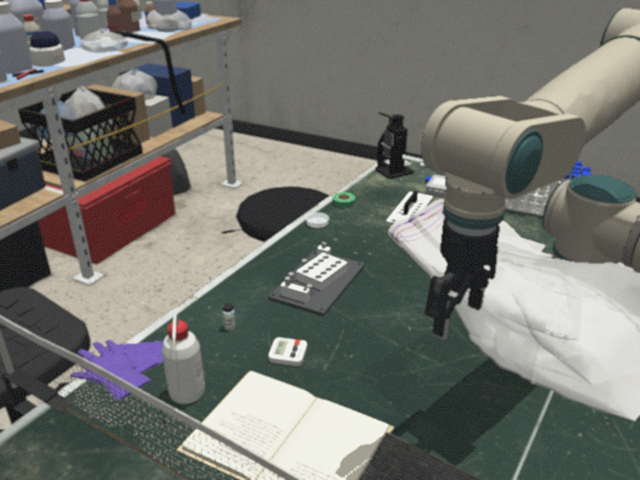

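View pics/top0.png

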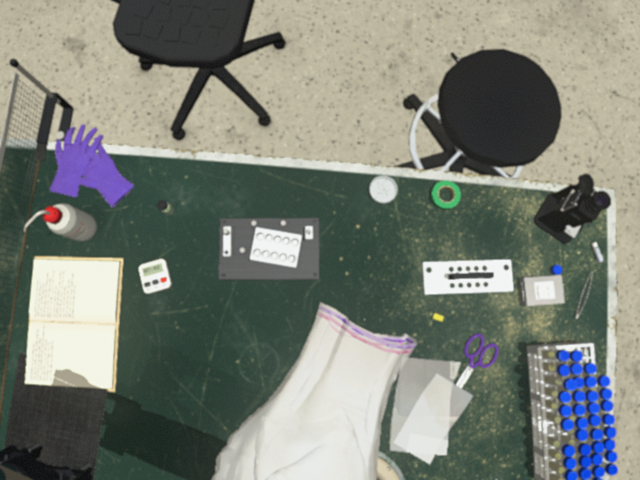

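```bash
cat > h.py <<'E'
import numpy as np,cv2
from rig import *
def D(c): return np.array([c["k1"],0,0,0,0.])
def proj(c,X):
    X=np.atleast_2d(np.array(X,float))
    return cv2.projectPoints(X,cv2.Rodrigues(c["R"])[0],c["t"],c["K"],D(c))[0][:,0]
def back(c,uv,z):
    # world point on plane z
    p=cv2.undistortPoints(np.array(uv,float).reshape(-1,1,2),c["K"],D(c),None,None,None) if 0 else cv2.undistortPoints(np.array(uv,float).reshape(-1,1,2),c["K"],D(c))
    p=p[:,0]; d=np.c_[p,np.ones(len(p))]@c["R"]; o=-c["R"].T@c["t"]
    s=(z-o[2])/d[:,2]; return o+s[:,None]*d
def crop(c,x0,y0,x1,y1,k,name):
    im=cv2.resize(c["img"][y0:y1,x0:x1],None,fx=k,fy=k,interpolation=cv2.INTER_CUBIC)
    cv2.imwrite(name,im[:,:,::-1])
E
python3 - <<'E'
from h import *
c=capture("top"); np.savez("top0.npz",**c); crop(c,215,205,325,285,7,"pics/t_fix.png"); crop(c,415,250,525,305,7,"pics/t_pl.png")
c=capture("scene");np.savez("scene0.npz",**c); crop(c,265,235,370,315,7,"pics/s_fix.png"); crop(c,380,180,440,230,10,"pics/s_pl.png")
E
```

```text
(no output)
```

View pics/t_fix.png

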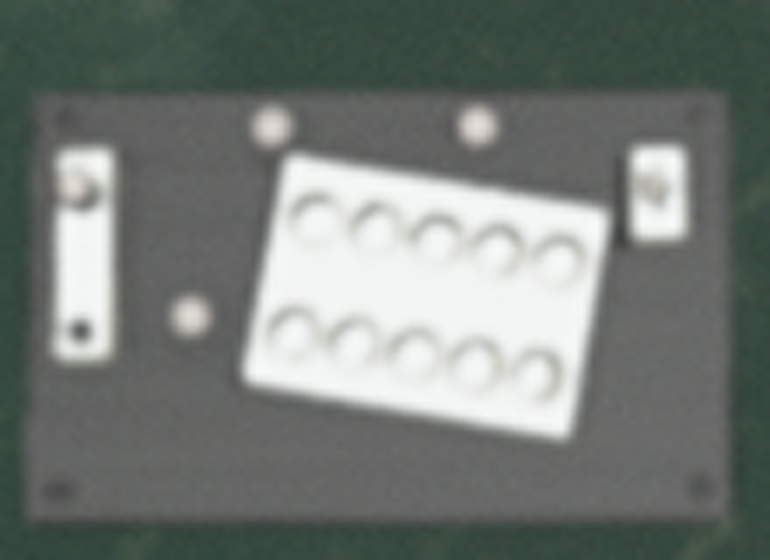

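View pics/t_pl.png

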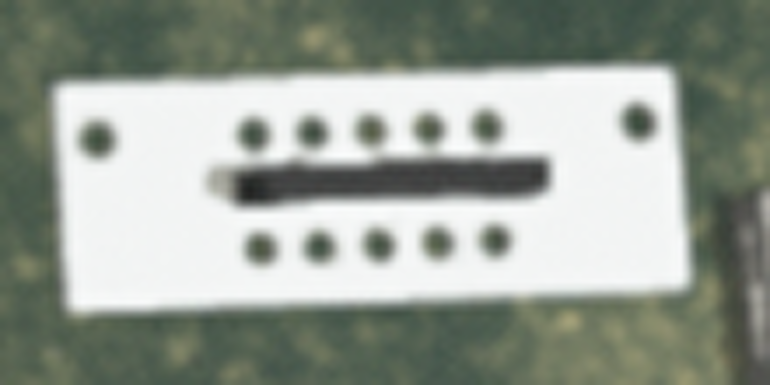

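View pics/s_fix.png

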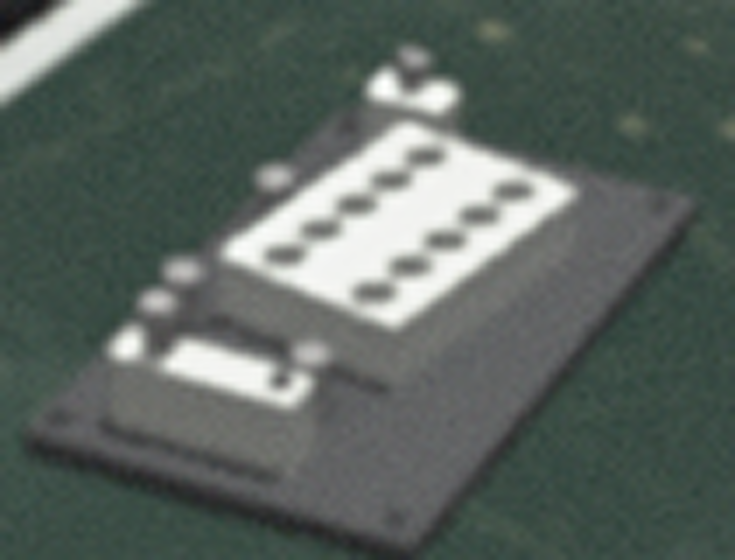

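View pics/s_pl.png

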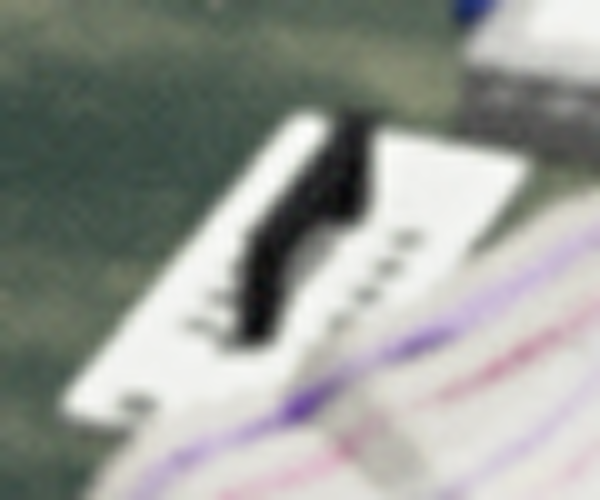

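```bash
cat > fit.py <<'E'
from h import *
from scipy.optimize import least_squares
def px(P,x0,y0,k): return (np.array(P,float)+.5)/k-.5+[x0,y0]
def fit(obs,z0,g,f=1):
    # obs: list of (cam, pts_local, uv); pose x,y,yaw ; z fixed
    def W(p,L):
        L=np.array(L,float)/1000; c,s=np.cos(p[2]),np.sin(p[2])
        return np.c_[p[0]+c*L[:,0]-s*L[:,1],p[1]+s*L[:,0]+c*L[:,1],z0+L[:,2]]
    fun=lambda p:np.concatenate([(proj(c,W(p,L))-uv).ravel() for c,L,uv in obs])
    r=least_squares(fun,g,loss="soft_l1",f_scale=.5); return r.x,np.round(r.fun.reshape(-1,2),2)
E
cat > fit0.py <<'E'
from fit import *
T=dict(np.load("top0.npz"));S=dict(np.load("scene0.npz"))
FL=[(56,110,10),(56,-110,10),(-80,-110,10),(-80,110,10),(32,96,38),(32,80,38),(-32,80,38),(-32,96,38),(32,-80,38),(32,-96,38),(4,-96,38),(4,-80,38),(41,32,28),(41,-32,28),(-18,56,28),(18,88,56)]
FU=px([(33,93),(727,93),(733,520),(26,520),(58,147),(117,147),(113,362),(53,360),(632,145),(685,145),(688,240),(632,240),(272,128),(478,128),(190,317),(76,186)],215,205,7)
FLs=[(56,110,10),(-80,110,10),(-80,-110,10),(41,32,28),(41,-32,28),(-18,56,28),(18,88,56),(18,-88,52)]
FUs=px([(28,430),(410,543),(693,200),(182,270),(273,178),(311,353),(157,302),(413,57)],265,235,7)
BL=[(35,50,24),(35,-50,24),(-35,-50,24),(-35,50,24)]
BU=px([(286,152),(611,210),(572,440),(244,380)],215,205,7)
BUs=px([(222,250),(405,120),(578,190),(397,328)],265,235,7)
PL=[(35,100,6),(35,-100,6),(-35,-100,6),(-35,100,6),(18,88,6),(18,-88,6)]
PU=px([(53,85),(674,66),(691,289),(68,312),(97,139),(638,122)],415,250,7)
PLs=[(35,100,6),(35,-100,6),(-35,-100,6)]
PUs=px([(62,408),(300,112),(530,155)],380,180,10)
for nm,a,b,z in(("fix",(T,FL,FU),(S,FLs,FUs),0),("blk",(T,BL,BU),(S,BL,BUs),.01),("pl",(T,PL,PU),(S,PLs,PUs),0)):
    g=list(back(T,a[2][:1],0)[0][:2])+[0]
    for o in([a],[b],[a,b]):
        p,r=fit(o,z,g); print(nm,np.round(p,4),np.abs(r).mean()); 
    print(r.tolist())
E
python3 fit0.py
```

```text
fix [0.5442 0.1924 0.0225] 0.2846875
fix [0.5472 0.1929 0.0254] 0.28
fix [0.5448 0.1926 0.0219] 0.42020833333333335
[[0.16, -0.27], [0.23, -0.75], [-0.22, -0.23], [-0.43, 0.07], [0.29, 0.28], [-0.75, 0.24], [-0.86, -0.93], [0.25, -0.62], [0.07, 0.18], [-0.04, 0.15], [-0.41, -0.54], [0.1, -0.5], [-0.02, -0.38], [-0.0, -0.51], [0.16, -0.41], [-0.23, -0.37], [-0.14, 0.05], [1.1, 0.72], [1.82, -0.09], [0.95, 0.26], [1.21, 0.02], [0.83, 0.37], [0.99, 0.11], [0.72, -0.14]]
blk [ 0.532   0.1749 -0.1545] 0.385
blk [ 0.5346  0.1741 -0.1522] 0.22625
blk [ 0.5332  0.1751 -0.1539] 0.436875
[[0.42, 0.1], [-0.33, -0.39], [-0.49, -1.24], [0.24, -0.68], [0.29, 0.62], [0.56, 0.78], [0.26, 0.18], [0.25, -0.16]]
pl [ 0.4771 -0.248   0.0437] 0.2333333333333333
pl [ 0.4803 -0.251   0.0432] 0.19499999999999998
pl [ 0.4776 -0.2481  0.0451] 0.3655555555555556
[[0.46, 0.09], [-0.56, 0.0], [-0.35, -0.51], [0.23, -0.46], [0.03, -0.11], [0.09, -0.25], [0.72, 0.25], [0.38, 0.69], [0.49, 0.91]]
```

```bash
cat >> h.py <<'E'
FX=np.array([.5448,.1926]);FY=.0225
def f2w(x,y):  # fixture mm -> world m
    c,s=np.cos(FY),np.sin(FY); return FX+np.array([c*x-s*y,s*x+c*y])/1000
def w2f(p):
    d=np.array(p[:2])-FX;c,s=np.cos(FY),np.sin(FY);return np.array([c*d[0]+s*d[1],-s*d[0]+c*d[1]])*1000
def aim(xyz=None,yaw=None):
    """yaw: world angle deg of tool x"""
    s=sense();R=s["orientation"];p=s["position"]
    y0=np.degrees(np.arctan2(R[1,0],R[0,0]))
    print("t",round(s["time_s"],2),"pos",np.round(p,4),"fix mm",np.round(w2f(p),1),"yaw",round(y0,2),"F",np.round(s["wrist_force"],1),"w",round(s["gripper_width"],4),"tilt",np.round(R[2],4))
    if xyz is not None: print("shift cm",np.round(R.T@(np.array(xyz)-p)*100,2))
    if yaw is not None:
        from scipy.spatial.transform import Rotation as Ro
        a=np.radians(yaw);Rd=np.array([[np.cos(a),0,-np.sin(a)],[np.sin(a),0,np.cos(a)],[0,-1,0]])
        print("turn",np.round(Ro.from_matrix(R.T@Rd).as_rotvec(degrees=True),2))
E
python3 -c "
from h import *
aim([*f2w(-77,-10),.12],91.3)"
```

```text
t 0.2 pos [0.1358 0.5069 0.2308] fix mm [-401.8  323.5] yaw 75.0 F [ 0.3 -0.6  0.2] w 0.0855 tilt [-9.e-04 -1.e+00  1.e-04]
shift cm [-22.89  11.1  -40.53]
turn [-1.00e-02 -1.63e+01 -5.00e-02]
```

```bash
python3 -m crank '[[0,-4,0,-3,1,-5,0.4],[0,-8,0,-6,2,-10,0.4],[0,-12,0,-9,3,-15,0.4],[0,-16.3,0,-12,4,-20,0.4],[0,-16.3,0,-15,5,-25,0.4]]'; python3 -c "
from h import *
aim([*f2w(-77,-10),.12],91.3)"
```

```text
time_s: 0.82
position: [0.3395, 0.296, 0.181]
orientation: [[-0.024, 0.0, -1.0], [1.0, 0.0, -0.024], [0.0, -1.0, -0.0]]
wrist_force: [0.7, 0.5, -0.3]
gripper_width: 0.0511
t 0.82 pos [0.3395 0.296  0.181 ] fix mm [-202.9  108. ] yaw 91.36 F [ 0.7  0.5 -0.3] w 0.0511 tilt [ 3.e-04 -1.e+00 -3.e-04]
shift cm [-11.82   6.1  -12.58]
turn [0.02 0.06 0.02]
```

```bash
python3 -m crank '[[0,0,0,-4,2,-4,0.4],[0,0,0,-8,4,-8,0.4],[0,0,0,-11.8,6.1,-12.6,0.4],[0,0,0,-11.8,10,-12.6,0.4],[0,0,0,-11.8,12.1,-12.6,0.4]]'; python3 -c "
from h import *
aim([*f2w(-77,-10),.015],91.3)
c=capture('top');crop(c,215,205,325,315,7,'pics/t1.png');np.savez('top1.npz',**c)
c=capture('scene');crop(c,265,215,385,315,6,'pics/s1.png')"
```

```text
time_s: 1.45
position: [0.4665, 0.1813, 0.0578]
orientation: [[-0.021, -0.003, -1.0], [1.0, -0.001, -0.021], [-0.001, -1.0, 0.003]]
wrist_force: [-0.5, 0.3, -0.1]
gripper_width: 0.0513
t 1.45 pos [0.4665 0.1813 0.0578] fix mm [-78.5  -9.5] yaw 91.2 F [-0.5  0.3 -0.1] w 0.0513 tilt [-8.0e-04 -1.0e+00  3.3e-03]
shift cm [-0.05  4.28 -0.17]
turn [-0.19 -0.1  -0.05]
```

View pics/t1.png

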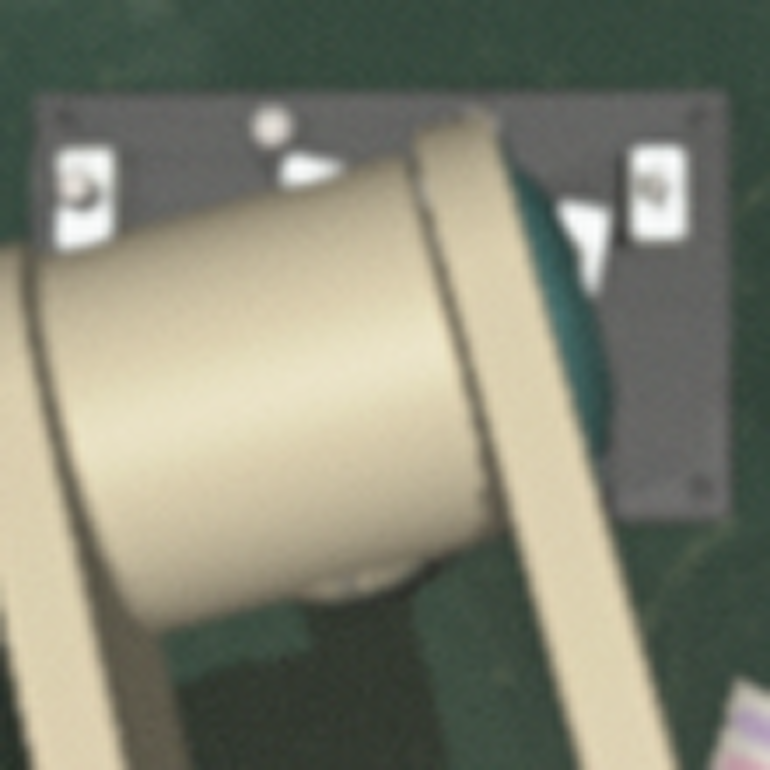

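View pics/s1.png

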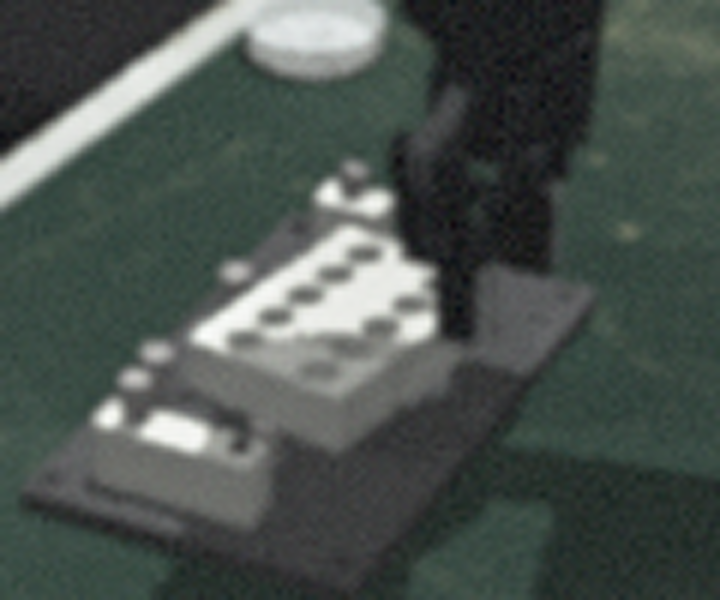

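The top view is mostly hidden by the forearm. The scene view shows the fingers (about 455,290 and 530,230 in the crop) behind the block's near face and clear of it. Next I lower.

```bash
python3 -m crank '[[0,0,0,0,2,0,0.4],[0,0,0,0,3.5,0,0.4],[0,0,0,0,4.2,0,0.4],[0,0,0,0,4.2,0,0.4]]'; python3 -c "
from h import *
aim([*f2w(-57,-10),.016],91.3)
c=capture('scene');crop(c,265,215,385,315,6,'pics/s2.png')"
```

```text
time_s: 2.05
position: [0.4671, 0.1825, 0.0183]
orientation: [[-0.023, -0.0, -1.0], [1.0, -0.0, -0.023], [-0.0, -1.0, 0.0]]
wrist_force: [0.4, 0.2, 1.0]
gripper_width: 0.0512
t 2.05 pos [0.4671 0.1825 0.0183] fix mm [-77.9  -8.4] yaw 91.31 F [0.4 0.2 1. ] w 0.0512 tilt [-0.e+00 -1.e+00  4.e-04]
shift cm [-0.17  0.23 -2.09]
turn [-0.02  0.01 -0.  ]
```

View pics/s2.png

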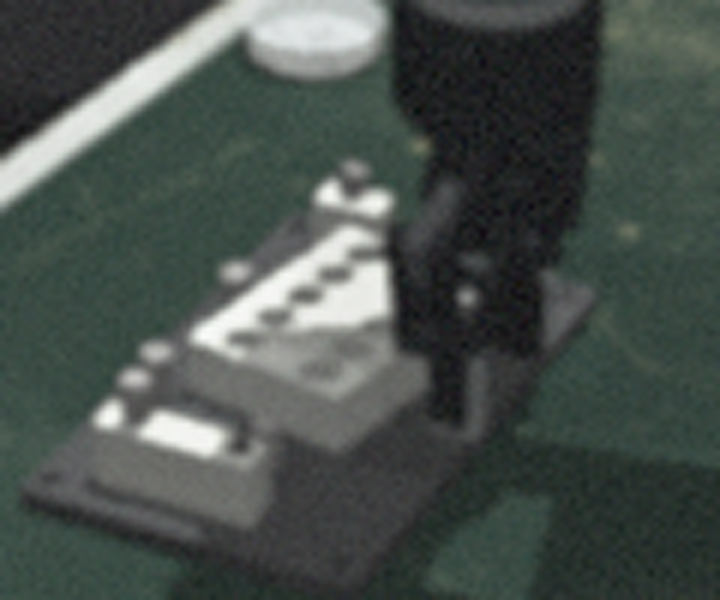

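The fingertips are just above the base behind the block, with no contact. I start the push.

```bash
python3 -m crank '[[0,0,0,0,0,-0.5,0.4],[0,0,0,0,0,-0.8,0.4],[0,0,0,0,0,-1.1,0.4],[0,0,0,0,0,-1.4,0.4],[0,0,0,0,0,-1.7,0.4]]';python3 -m crank '[[0,0,0,0,0,-0.3,0.4],[0,0,0,0,0,-0.5,0.4],[0,0,0,0,0,-0.7,0.4]]'; python3 -c "
from h import *
aim([*f2w(-46,-10),.018],91.3)
c=capture('scene');crop(c,265,215,385,315,6,'pics/s3.png')"
```

```text
time_s: 2.72
position: [0.4839, 0.1827, 0.0182]
orientation: [[-0.023, -0.001, -1.0], [1.0, -0.0, -0.023], [-0.0, -1.0, 0.001]]
wrist_force: [-2.8, -1.1, 1.3]
gripper_width: 0.0515
time_s: 3.1
position: [0.4912, 0.1829, 0.0182]
orientation: [[-0.023, -0.0, -1.0], [1.0, -0.0, -0.023], [-0.0, -1.0, 0.0]]
wrist_force: [-1.9, -0.7, 0.9]
gripper_width: 0.0513
t 3.1 pos [0.4912 0.1829 0.0182] fix mm [-53.8  -8.4] yaw 91.3 F [-1.9 -0.7  0.9] w 0.0513 tilt [-0.e+00 -1.e+00  3.e-04]
shift cm [-0.16  0.02 -0.78]
turn [-0.02 -0.   -0.  ]
```

View pics/s3.png

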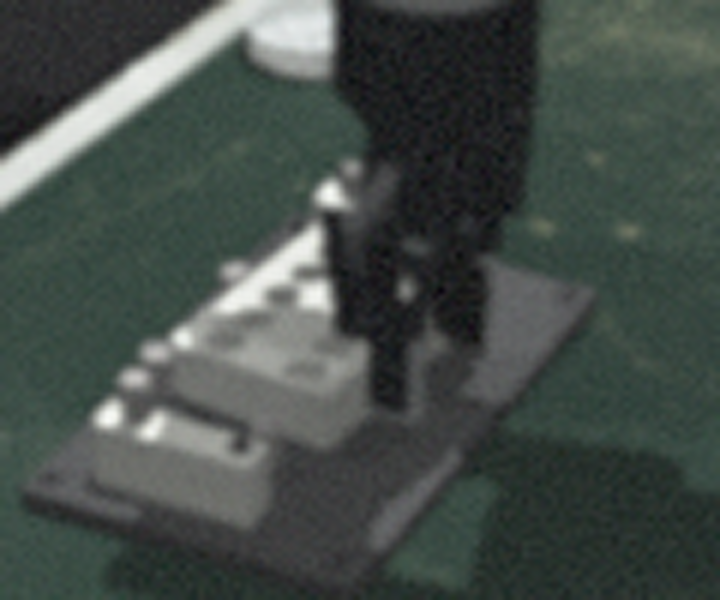

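```bash
python3 -m crank '[[0,0,0,0,0,-0.15,0.4],[0,0,0,0,0,-0.3,0.4],[0,0,0,0,0,-0.45,0.4]]'
python3 -m crank '[[0,0,0,0,0,-0.1,0.4],[0,0,0,0,0,-0.2,0.4]]'
python3 -c "
from h import *
aim()"
```

```text
time_s: 3.52
position: [0.4957, 0.183, 0.0182]
orientation: [[-0.023, -0.0, -1.0], [1.0, -0.0, -0.023], [-0.0, -1.0, 0.0]]
wrist_force: [-2.6, -1.4, -0.8]
gripper_width: 0.0513
time_s: 3.78
position: [0.4977, 0.1831, 0.0182]
orientation: [[-0.023, -0.0, -1.0], [1.0, 0.0, -0.023], [0.0, -1.0, 0.0]]
wrist_force: [-2.6, -1.5, -0.5]
gripper_width: 0.0511
t 3.77 pos [0.4977 0.1831 0.0182] fix mm [-47.3  -8.4] yaw 91.3 F [-2.6 -1.5 -0.5] w 0.0511 tilt [ 0.e+00 -1.e+00  1.e-04]
```

```bash
for i in 1 2; do python3 -m crank '[[0,0,0,0,0,-0.05,0.4]]' | grep -E "pos|force"; done
python3 -m crank '[[0,0,0,0,0,-0.05,0.4]]' | grep -E "pos|force"
```

```text
position: [0.4982, 0.1832, 0.0183]
wrist_force: [-2.2, -1.7, 0.0]
position: [0.4987, 0.1831, 0.0183]
wrist_force: [-2.6, -1.8, -0.5]
position: [0.4991, 0.1831, 0.0183]
wrist_force: [-2.2, -2.0, -0.2]
```

```bash
python3 -m crank '[[0,0,0,0,0,-0.05,0.4]]' | grep -E "pos|force"
python3 -m crank '[[0,0,0,0,0,-0.05,0.4]]' | grep -E "pos|force"
python3 -m crank '[[0,0,0,0,0,-0.05,0.4]]' | grep -E "pos|force"
python3 -m crank '[[0,0,0,0,0,-0.05,0.4]]' | grep -E "pos|force"
```

```text
position: [0.4995, 0.1831, 0.0182]
wrist_force: [-4.6, -1.6, 0.3]
position: [0.4996, 0.1831, 0.0182]
wrist_force: [-7.3, -1.3, 2.6]
position: [0.4996, 0.1832, 0.0182]
wrist_force: [-10.0, -1.8, 4.5]
position: [0.4996, 0.1831, 0.0182]
wrist_force: [-12.9, -3.1, 7.2]
```

```bash
python3 -m crank '[[0,0,0,0,0,0.5,0.4],[0,0,0,0,0,1.2,0.4],[0,0,0,0,-3,1.2,0.6],[0,0,0,0,-6.5,1.2,0.8],[0,0,0,-6,-6.5,1.2,1]]';  python3 -c "
from h import *
aim([*f2w(-12,-100),.08],91.3)"
```

```text
time_s: 5.28
position: [0.4925, 0.1251, 0.0871]
orientation: [[-0.028, 0.008, -1.0], [1.0, 0.002, -0.028], [0.002, -1.0, -0.008]]
wrist_force: [0.8, -0.8, -1.1]
gripper_width: 0.0008
t 5.28 pos [0.4925 0.1251 0.0871] fix mm [-53.8 -66.3] yaw 91.62 F [ 0.8 -0.8 -1.1] w 0.0008 tilt [ 0.002  -1.     -0.0082]
shift cm [-3.4   0.73 -4.15]
turn [0.47 0.32 0.12]
```

```bash
python3 -m crank '[[0,0,0,-3.8,0,-2,1],[0,0.2,0,-3.8,0,-4.1,1],[0,0.2,0,-3.8,0,-4.1,1]]';  python3 -c "
from h import *
aim([*f2w(-12,-103),.018],91.3)
c=capture('scene');crop(c,265,215,385,315,6,'pics/s4.png')
c=capture('top');crop(c,215,205,325,285,7,'pics/t4.png');np.savez('top4.npz',**c)"
```

```text
time_s: 5.65
position: [0.5331, 0.0856, 0.0835]
orientation: [[-0.018, 0.001, -1.0], [1.0, 0.0, -0.018], [0.0, -1.0, -0.001]]
wrist_force: [-0.7, 0.1, 0.1]
gripper_width: 0.0005
t 5.65 pos [0.5331 0.0856 0.0835] fix mm [ -14.1 -106.7] yaw 91.05 F [-0.7  0.1  0.1] w 0.0005 tilt [ 3.0e-04 -1.0e+00 -1.2e-03]
shift cm [ 0.37  6.55 -0.2 ]
turn [ 0.07 -0.25  0.02]
```

View pics/s4.png

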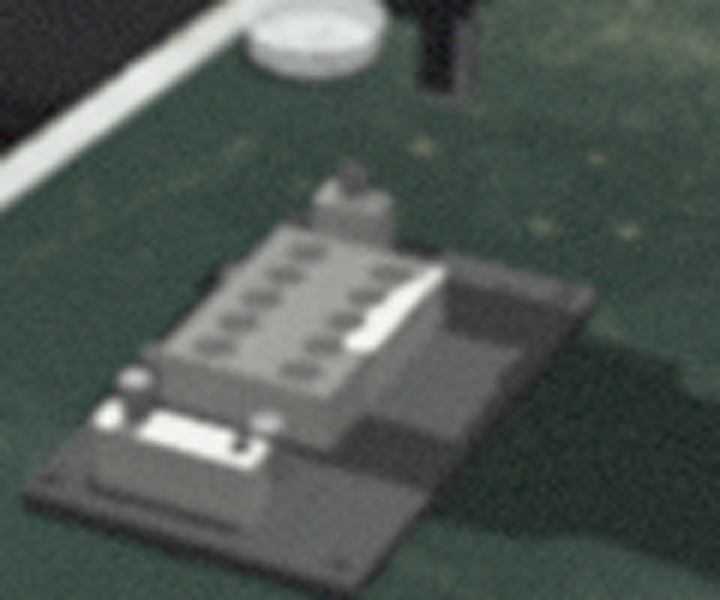

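View pics/t4.png

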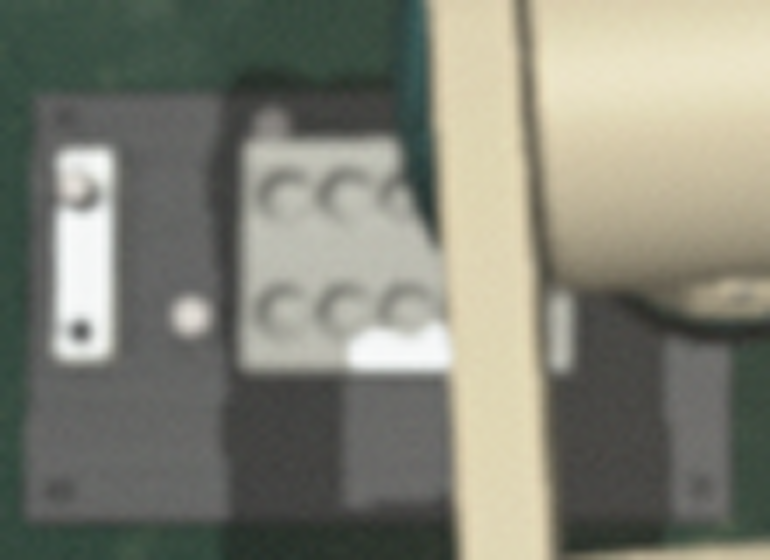

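The block is now square against the far stops. Its left edge (240,250 in the top crop) is still about 10 mm short of the end stop (190,317). I lower at the right end and push +y.

```bash
python3 -m crank '[[0,-0.2,0,0.2,2,-0.1,1],[0,-0.2,0,0.2,4,-0.1,1],[0,-0.2,0,0.2,6,-0.1,1],[0,-0.2,0,0.2,6.5,-0.1,1],[0,-0.2,0,0.2,6.5,-0.1,1]]'
python3 -m crank '[[0,0,0,0.5,0,0,1],[0,0,0,1,0,0,1],[0,0,0,1.5,0,0,1],[0,0,0,1.8,0,0,1]]' ; python3 -c "
from h import *
aim([*f2w(-12,-75),.018],91.3)
c=capture('scene');crop(c,265,215,385,315,6,'pics/s5.png')"
```

```text
time_s: 6.38
position: [0.5331, 0.0882, 0.0186]
orientation: [[-0.023, 0.0, -1.0], [1.0, 0.0, -0.023], [0.0, -1.0, -0.0]]
wrist_force: [0.6, 0.2, 1.4]
gripper_width: -0.0001
time_s: 6.88
position: [0.5329, 0.1064, 0.0184]
orientation: [[-0.023, 0.0, -1.0], [1.0, 0.0, -0.023], [0.0, -1.0, -0.0]]
wrist_force: [0.6, 0.3, 0.4]
gripper_width: 0.0
t 6.88 pos [0.5329 0.1064 0.0184] fix mm [-13.8 -85.9] yaw 91.32 F [0.6 0.3 0.4] w 0.0 tilt [ 1.e-04 -1.e+00 -2.e-04]
shift cm [ 1.09  0.04 -0.18]
turn [0.01 0.02 0.01]
```

View pics/s5.png

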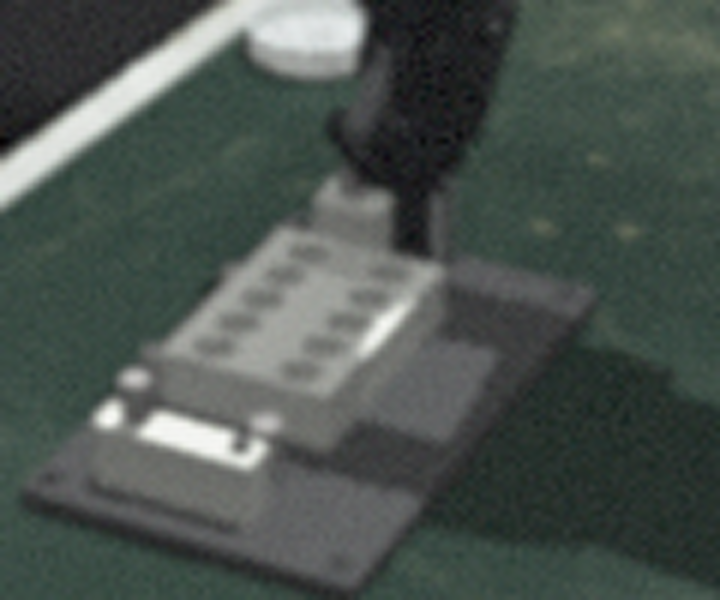

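```bash
python3 -m crank '[[0,0,0,0.4,0,0,1],[0,0,0,0.8,0,0,1],[0,0,0,1.1,0,0,1],[0,0,0,1.4,0,0,1]]' | grep -E "pos|force"
python3 -m crank '[[0,0,0,0.15,0,0,1],[0,0,0,0.3,0,0,1]]' | grep -E "pos|force"; python3 -c "
from h import *
aim()"
```

```text
position: [0.5326, 0.1197, 0.0183]
wrist_force: [-0.2, -3.5, 1.1]
position: [0.5325, 0.1228, 0.0183]
wrist_force: [-0.2, -2.5, -0.0]
t 7.67 pos [0.5325 0.1228 0.0183] fix mm [-13.9 -69.5] yaw 91.29 F [-0.2 -2.5 -0. ] w 0.0001 tilt [-2.e-04 -1.e+00  1.e-04]
```

```bash
python3 -m crank '[[0,0,0,0.1,0,0,1],[0,0,0,0.2,0,0,1]]' | grep -E "pos|force"
python3 -m crank '[[0,0,0,0.07,0,0,1]]' | grep -E "pos|force"
python3 -m crank '[[0,0,0,0.07,0,0,1]]' | grep -E "pos|force"
python3 -m crank '[[0,0,0,0.07,0,0,1]]' | grep -E "pos|force"
python3 -c "
from h import *
aim()"
```

```text
position: [0.5325, 0.1249, 0.0183]
wrist_force: [-0.2, -2.7, -0.2]
position: [0.5325, 0.1256, 0.0183]
wrist_force: [-0.8, -3.0, 0.7]
position: [0.5325, 0.1263, 0.0183]
wrist_force: [-0.5, -3.3, 0.6]
position: [0.5324, 0.127, 0.0183]
wrist_force: [-1.0, -1.9, 0.5]
t 8.3 pos [0.5324 0.127  0.0183] fix mm [-13.8 -65.3] yaw 91.3 F [-1.  -1.9  0.5] w -0.0 tilt [ 1.e-04 -1.e+00  1.e-04]
```

```bash
python3 -m crank '[[0,0,0,0.07,0,0,1]]' | grep -E "pos|force"
python3 -m crank '[[0,0,0,0.07,0,0,1]]' | grep -E "pos|force"
python3 -m crank '[[0,0,0,0.07,0,0,1]]' | grep -E "pos|force"
python3 -m crank '[[0,0,0,0.07,0,0,1]]' | grep -E "pos|force"
python3 -c "
from h import *
aim()
c=capture('scene');crop(c,265,215,385,315,6,'pics/s6.png')"
```

```text
position: [0.5324, 0.1278, 0.0183]
wrist_force: [0.6, -1.8, 0.6]
position: [0.5324, 0.1283, 0.0183]
wrist_force: [-0.2, -5.4, 0.6]
position: [0.5324, 0.1284, 0.0183]
wrist_force: [0.0, -6.7, 0.4]
position: [0.5324, 0.1285, 0.0183]
wrist_force: [-0.7, -10.2, 1.2]
t 8.8 pos [0.5324 0.1285 0.0183] fix mm [-13.8 -63.8] yaw 91.28 F [ -0.7 -10.2   1.2] w -0.0001 tilt [-2.5e-03 -1.0e+00  3.0e-04]
```

View pics/s6.png

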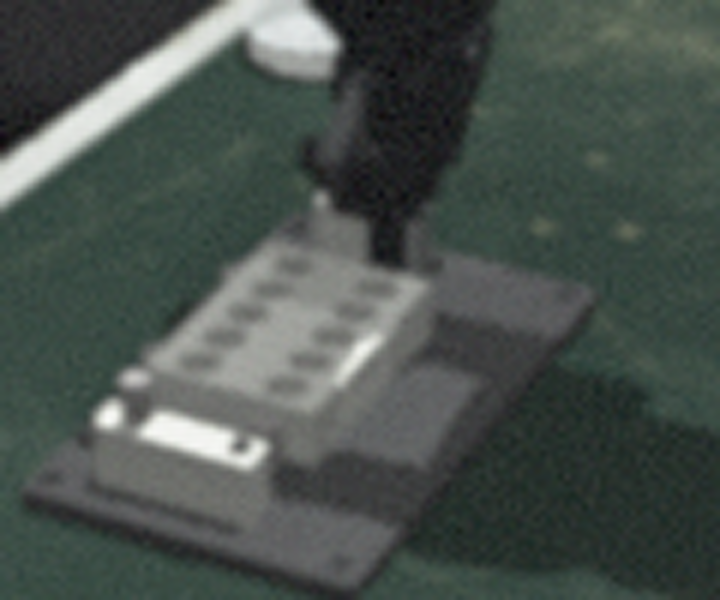

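```bash
python3 -m crank '[[0,0,0,-0.5,0,0,1],[0,0,0,-1.5,0,0,1],[0,0,0,-1.5,-4,0,0.8],[0,0,0,-1.5,-7,2,0.5],[0,0,0,0,-7,6,0.4]]';  python3 -c "
from h import *
aim([*f2w(-60,0),.08],91.3)"
```

```text
time_s: 9.48
position: [0.4741, 0.1283, 0.0914]
orientation: [[-0.021, 0.006, -1.0], [1.0, 0.002, -0.021], [0.002, -1.0, -0.006]]
wrist_force: [0.5, 0.8, 0.2]
gripper_width: 0.051
t 9.47 pos [0.4741 0.1283 0.0914] fix mm [-72.1 -62.7] yaw 91.2 F [0.5 0.8 0.2] w 0.051 tilt [ 0.0016 -1.     -0.0063]
shift cm [ 6.27  1.16 -1.2 ]
turn [ 0.36 -0.1   0.09]
```

```bash
python3 -m crank '[[0,0,0,3,0,0.5,0.4],[0,0,0,6,0,0.5,0.4],[0,0,0,6.2,3.5,0.5,0.4],[0,0,0,6.2,7.2,0.5,0.4],[0,0,0,6.2,7.2,0.5,0.4]]';  python3 -c "
from h import *
aim([*f2w(-47,0),.018],91.3)"
```

```text
time_s: 10.1
position: [0.4639, 0.1896, 0.0137]
orientation: [[-0.023, -0.006, -1.0], [1.0, -0.001, -0.023], [-0.001, -1.0, 0.006]]
wrist_force: [0.0, -0.4, 0.3]
gripper_width: 0.0513
t 10.1 pos [0.4639 0.1896 0.0137] fix mm [-80.9  -1.2] yaw 91.31 F [ 0.  -0.4  0.3] w 0.0513 tilt [-0.0013 -1.      0.0059]
shift cm [ 0.11 -0.45 -3.39]
turn [-0.34  0.   -0.07]
```

```bash
python3 -m crank '[[0,0,0,0.1,-0.4,-1,0.4],[0,0,0,0.1,-0.4,-2,0.4],[0,0,0,0.1,-0.4,-2.7,0.4],[0,0,0,0.1,-0.4,-3.1,0.4]]'
python3 -m crank '[[0,0,0,0,0,-0.1,0.4]]' | grep -E "pos|force";python3 -m crank '[[0,0,0,0,0,-0.1,0.4]]' | grep -E "pos|force";python3 -m crank '[[0,0,0,0,0,-0.1,0.4]]' | grep -E "pos|force"
python3 -c "
from h import *
aim([*f2w(-47,0),.018],91.3)"
```

```text
time_s: 10.6
position: [0.4978, 0.192, 0.0207]
orientation: [[-0.022, 0.001, -1.0], [1.0, 0.0, -0.022], [0.0, -1.0, -0.001]]
wrist_force: [0.6, -0.1, -0.8]
gripper_width: 0.0513
position: [0.4981, 0.192, 0.0203]
wrist_force: [0.2, -0.2, 0.1]
position: [0.4988, 0.1921, 0.0202]
wrist_force: [-0.7, -0.0, 0.4]
position: [0.4994, 0.192, 0.0201]
wrist_force: [-5.1, -0.7, 3.6]
t 10.97 pos [0.4994 0.192  0.0201] fix mm [-45.4   0.5] yaw 91.3 F [-5.1 -0.7  3.6] w 0.0508 tilt [-1.0e-04 -1.0e+00  1.6e-03]
shift cm [-0.05  0.21  0.16]
turn [-0.09 -0.   -0.01]
```

```bash
python3 -m crank '[[0,0,0,0,0,-0.1,0.4]]' | grep -E "pos|force";python3 -m crank '[[0,0,0,0,0,-0.1,0.4],[0,0,0,0,0,-0.1,0.4]]' | grep -E "pos|force"
python3 -m crank '[[0,0,0,0,0,0.6,0.4],[0,0,0,0,0,2,0.4],[0,0,0,0,-4,2,0],[0,0,0,0,-9,2,0],[0,0,0,-6,-10,3,0]]';  python3 -c "
from h import *
aim([.4776,-.2481,.12],90+2.55)"
```

```text
position: [0.4994, 0.1921, 0.0201]
wrist_force: [-11.2, -1.0, 7.0]
position: [0.4995, 0.1921, 0.0201]
wrist_force: [-13.8, -1.6, 9.0]
time_s: 11.98
position: [0.4754, 0.1333, 0.1246]
orientation: [[-0.028, 0.008, -1.0], [1.0, 0.002, -0.028], [0.002, -1.0, -0.008]]
wrist_force: [0.8, -1.9, -0.9]
gripper_width: 0.0852
t 11.97 pos [0.4754 0.1333 0.1246] fix mm [-70.7 -57.7] yaw 91.58 F [ 0.8 -1.9 -0.9] w 0.0852 tilt [ 0.0019 -1.     -0.0084]
shift cm [-38.13   0.38   0.84]
turn [ 0.48 -0.97  0.11]
```

```bash
python3 -m crank '[[0,10,0,-5,0.3,0.8,0.3],[0,20,0,-10,0.3,0.8,0.3],[0,30,0,-15,0.3,0.8,0.3],[0,40,0,-20,0.3,0.8,0.3],[0,50,0,-25,0.3,0.8,0.3]]';  python3 -c "
from h import *
aim([.4782,-.2481,.12],2.55)"
```

```text
time_s: 12.6
position: [0.4709, -0.1203, 0.1175]
orientation: [[0.755, 0.001, -0.656], [0.656, -0.0, 0.755], [0.001, -1.0, -0.001]]
wrist_force: [0.0, -0.3, 0.6]
gripper_width: 0.0595
t 12.6 pos [ 0.4709 -0.1203  0.1175] fix mm [ -80.9 -311.2] yaw 40.97 F [ 0.  -0.3  0.6] w 0.0595 tilt [ 7.0e-04 -1.0e+00 -1.1e-03]
shift cm [ -7.83  -0.24 -10.12]
turn [ 0.05 38.42  0.06]
```

```bash
python3 -m crank '[[0,10,0,-2.6,0,-3.4,0.5],[0,20,0,-5.2,0,-6.8,0.5],[0,30,0,-7.8,0,-10.1,0.5],[0,38.4,0,-7.8,0,-10.1,0.5],[0,38.4,0,-7.8,0,-10.1,0.5]]';  python3 -c "
from h import *
aim([.4782,-.2481,.015],2.55)
c=capture('top');np.savez('top7.npz',**c);crop(c,215,205,325,285,7,'pics/t7.png')
crop(c,415,230,525,315,7,'pics/t7p.png')
c=capture('scene');np.savez('scene7.npz',**c);crop(c,265,235,370,315,7,'pics/s7.png');crop(c,380,150,460,230,7,'pics/s7p.png')"
```

```text
time_s: 13.22
position: [0.479, -0.2463, 0.1171]
orientation: [[0.999, 0.0, -0.051], [0.051, 0.0, 0.999], [0.0, -1.0, 0.0]]
wrist_force: [0.2, 0.1, -0.3]
gripper_width: 0.0427
t 13.22 pos [ 0.479  -0.2463  0.1171] fix mm [ -75.7 -437.3] yaw 2.94 F [ 0.2  0.1 -0.3] w 0.0427 tilt [ 1.e-04 -1.e+00  0.e+00]
shift cm [-0.09 10.21 -0.17]
turn [-0.    0.39  0.01]
```

View pics/t7.png

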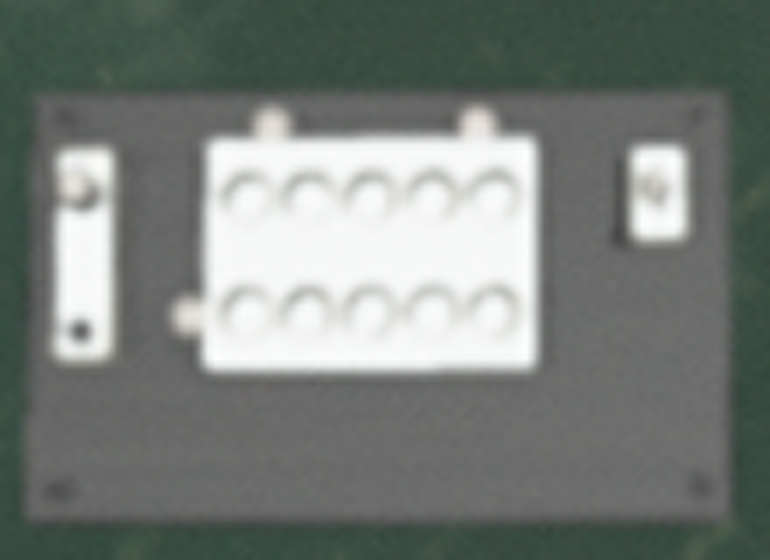

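View pics/s7.png

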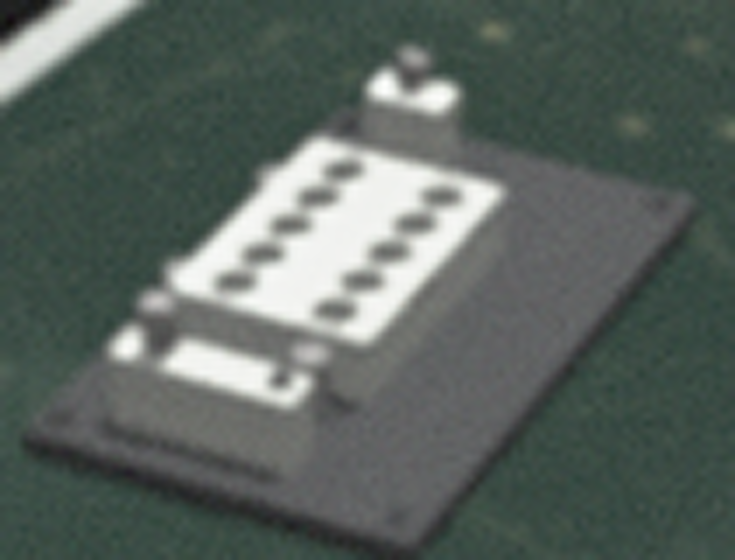

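View pics/s7p.png

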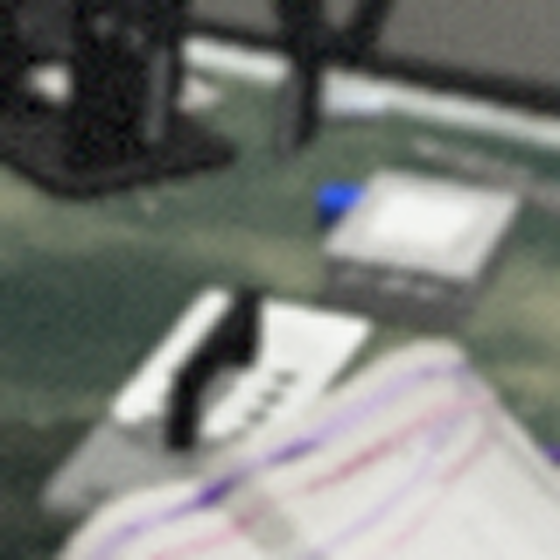

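View pics/t7p.png

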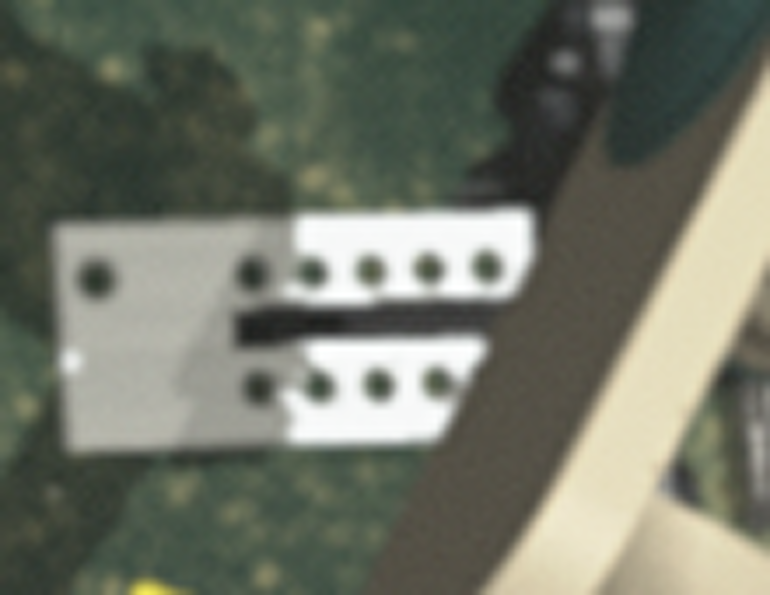

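The block now sits flush: its far edge at row 138 touches both far pins (272,125 and 478,125), and its left edge touches the end pin (188,317). I check that numerically and descend on the handle.

```bash
python3 -c "
from fit import *
T=dict(np.load('top7.npz'));S=dict(np.load('scene7.npz'))
BL=[(35,50,24),(35,-50,24),(-35,-50,24),(-35,50,24)]
for o in([(T,BL,px([(207,137),(540,136),(540,372),(202,371)],215,205,7))],[(S,BL,px([(175,288),(325,133),(507,190),(370,346)],265,235,7))]):
  p,r=fit(o,.01,[.54,.19,0]);print(p,np.abs(r).max())
"
python3 -m crank '[[0,0.4,0,-0.1,3,-0.2,0.5],[0,0.4,0,-0.1,6,-0.2,0.5],[0,0.4,0,-0.1,8.5,-0.2,0.5],[0,0.4,0,-0.1,10,-0.2,0.5],[0,0.4,0,-0.1,10.2,-0.2,0.5]]';  python3 -c "
from h import *
aim([.4782,-.2481,.015],2.55)
c=capture('scene');crop(c,360,130,460,230,7,'pics/s8p.png')"
```

```text
[0.54449993 0.19247777 0.01936444] 0.76
[0.54568025 0.19224119 0.01200311] 1.09
time_s: 13.95
position: [0.4779, -0.2475, 0.0146]
orientation: [[0.999, -0.001, -0.045], [0.045, 0.001, 0.999], [-0.001, -1.0, 0.001]]
wrist_force: [0.5, -0.4, 1.0]
gripper_width: 0.043
t 13.95 pos [ 0.4779 -0.2475  0.0146] fix mm [ -76.8 -438.5] yaw 2.58 F [ 0.5 -0.4  1. ] w 0.043 tilt [-1.1e-03 -1.0e+00  8.0e-04]
shift cm [ 0.03 -0.04 -0.06]
turn [-0.05  0.03 -0.06]
```

View pics/s8p.png

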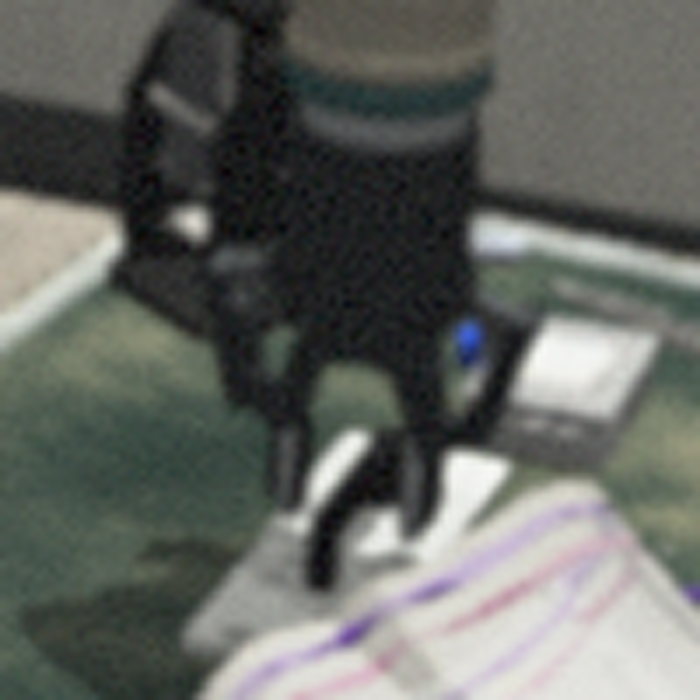

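The fingers straddle the handle bar. The block's fit agrees with the fixture's to 0.3 mm and 3 mrad. I close the jaws.

```bash
python3 -m crank '[[0,0,0,0,0,0,0.8],[0,0,0,0,0,0,1],[0,0,0,0,0,0,1],[0,0,0,0,0,0,1],[0,0,0,0,0,0,1]]'
python3 -m crank '[[0,0,0,0,-1,0,1],[0,0,0,0,-3,0,1],[0,0,0,0,-6,0,1],[0,0,0,0,-10,0,1],[0,0,0,0,-12,0,1]]';python3 -c "
from h import *
aim([.4782,-.2481,.14],2.55)
c=capture('scene');crop(c,360,110,460,210,7,'pics/s9p.png')"
```

```text
time_s: 14.62
position: [0.4789, -0.2485, 0.0166]
orientation: [[0.999, 0.002, -0.044], [0.044, -0.001, 0.999], [0.002, -1.0, -0.001]]
wrist_force: [-1.0, 0.6, 5.7]
gripper_width: 0.0111
time_s: 15.25
position: [0.4786, -0.2483, 0.1378]
orientation: [[0.999, 0.002, -0.044], [0.044, -0.001, 0.999], [0.002, -1.0, -0.001]]
wrist_force: [0.2, 0.0, -2.2]
gripper_width: 0.0107
t 15.25 pos [ 0.4786 -0.2483  0.1378] fix mm [ -76.1 -439.3] yaw 2.5 F [ 0.2  0.  -2.2] w 0.0107 tilt [ 0.0022 -1.     -0.0013]
shift cm [-0.04 -0.22  0.02]
turn [ 0.07 -0.05  0.12]
```

View pics/s9p.png

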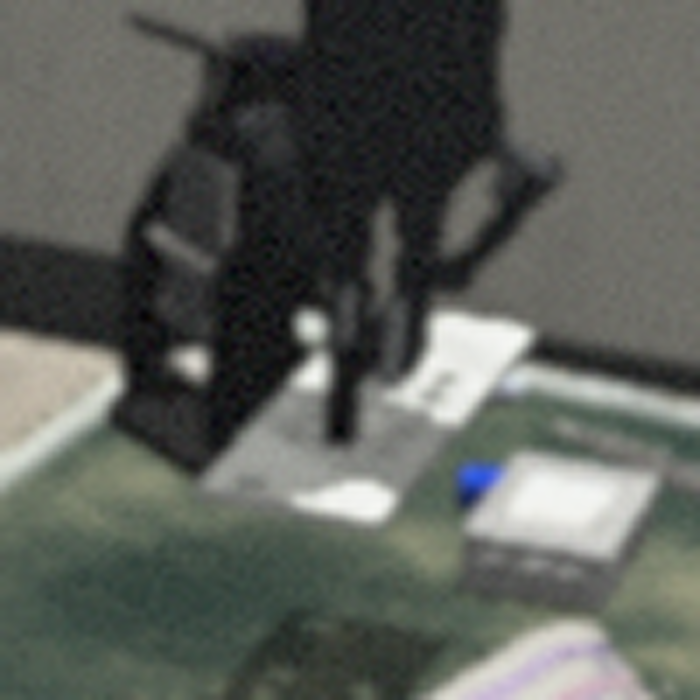

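```bash
python3 -c "
from h import *
aim([.5453,.1925,.12],1.27)"
python3 -m crank '[[0,0,0,0.7,0,3,1],[0,0,0,1.5,0,8,1],[0,0,0,2.5,0,13,1],[0,0.6,0,3.5,0,18,1],[0,1.2,0,4.5,0,23,1]]'
python3 -c "
from h import *
aim([.5453,.1925,.12],1.27)"
```

```text
t 15.3 pos [ 0.4793 -0.2488  0.14  ] fix mm [ -75.4 -439.8] yaw 2.5 F [ 0.7 -0.2  1.2] w 0.0108 tilt [ 0.0048 -1.     -0.0031]
shift cm [ 8.51  1.91 43.8 ]
turn [0.17 1.23 0.27]
time_s: 15.92
position: [0.5126, -0.0147, 0.1345]
orientation: [[1.0, -0.001, -0.022], [0.022, 0.0, 1.0], [-0.001, -1.0, 0.0]]
wrist_force: [1.4, -0.2, -1.4]
gripper_width: 0.011
t 15.93 pos [ 0.5126 -0.0147  0.1345] fix mm [ -36.9 -206.5] yaw 1.27 F [ 1.4 -0.2 -1.4] w 0.011 tilt [-1.3e-03 -1.0e+00  2.0e-04]
shift cm [ 3.73  1.45 20.64]
turn [-0.01  0.   -0.08]
```

```bash
python3 -m crank '[[0,0,0,1,0.5,5,1],[0,0,0,2,1,10,1],[0,0,0,3,1.4,15,1],[0,0,0,3.7,1.4,18.5,1],[0,0,0,3.7,1.4,20.6,1]]'
python3 -m crank '[[0,0,0,0,0,0,1],[0,0,0,0,0,0,1]]'
python3 -c "
from h import *
aim([.5453,.1925,.11],1.27)
c=capture('top');np.savez('top10.npz',**c);crop(c,205,195,335,285,6,'pics/t10.png')
c=capture('scene');np.savez('scene10.npz',**c);crop(c,255,205,380,315,6,'pics/s10.png')"
```

```text
time_s: 16.55
position: [0.5449, 0.1919, 0.1202]
orientation: [[1.0, -0.002, -0.024], [0.024, -0.0, 1.0], [-0.002, -1.0, -0.0]]
wrist_force: [0.4, -0.9, -2.8]
gripper_width: 0.0111
time_s: 16.8
position: [0.5453, 0.1894, 0.1211]
orientation: [[1.0, -0.0, -0.022], [0.022, -0.001, 1.0], [-0.0, -1.0, -0.001]]
wrist_force: [-0.3, -0.2, -2.6]
gripper_width: 0.0109
t 16.8 pos [0.5453 0.1894 0.1211] fix mm [ 0.4 -3.2] yaw 1.25 F [-0.3 -0.2 -2.6] w 0.0109 tilt [-5.e-04 -1.e+00 -6.e-04]
shift cm [0.01 1.11 0.31]
turn [ 0.03 -0.02 -0.03]
```

View pics/t10.png

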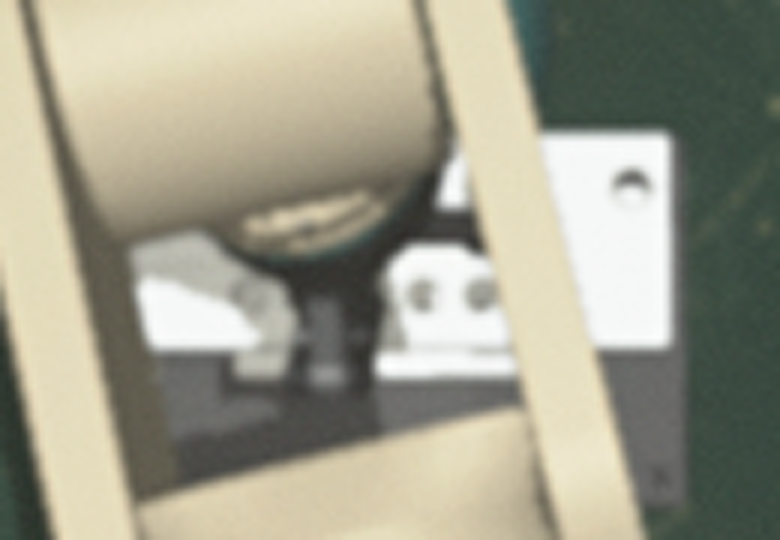

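View pics/s10.png

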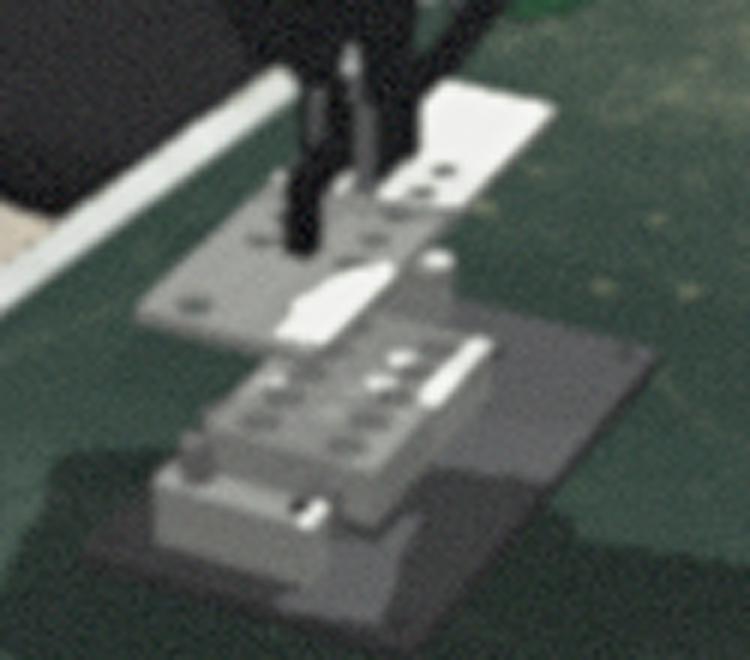

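```bash
python3 -c "
from fit import *
T=dict(np.load('top10.npz'));S=dict(np.load('scene10.npz'))
t=(T,[(35,-100,6),(-35,-100,6),(18,-88,6)],px([(673,132),(672,347),(631,185)],205,195,6))
s=(S,[(35,100,6),(-35,100,6),(-35,-100,6),(35,-100,6),(18,88,6)],px([(138,310),(312,343),(557,102),(445,80),(193,305)],255,205,6))
for z in(.1025,.1045,.1065):
 for o in([t],[s],[t,s]):
  p,r=fit(o,z,[.54,.19,0.02]);print(z,p.round(4),np.abs(r).mean().round(2),r.tolist())
"

```

```text
0.1025 [0.5458 0.1888 0.0187] 0.39 [[-0.36, 0.53], [-0.1, -0.64], [0.65, 0.04]]
0.1025 [0.5475 0.1865 0.0067] 1.47 [[-0.16, -0.41], [-0.07, 2.27], [0.49, 1.55], [-7.7, -1.34], [0.49, -0.26]]
0.1025 [0.5468 0.1883 0.0077] 1.08 [[0.09, 0.58], [-0.04, -0.59], [1.01, 0.03], [-0.28, 0.08], [-0.14, 2.77], [0.39, 1.92], [-7.84, -0.96], [0.38, 0.23]]
0.1045 [0.5454 0.1888 0.0187] 0.37 [[-0.36, 0.5], [-0.1, -0.59], [0.64, 0.04]]
0.1045 [0.546  0.1893 0.0081] 1.48 [[-0.22, -0.4], [-0.02, 2.28], [0.54, 1.42], [-7.74, -1.46], [0.46, -0.26]]
0.1045 [0.5463 0.1889 0.0098] 1.07 [[-0.24, 0.52], [-0.3, -0.57], [0.68, 0.0], [-0.19, -0.49], [0.03, 2.16], [0.44, 1.29], [-7.85, -1.57], [0.48, -0.36]]
0.1065 [0.545  0.1888 0.0187] 0.36 [[-0.36, 0.48], [-0.1, -0.54], [0.63, 0.03]]
0.1065 [0.5444 0.1921 0.0093] 1.49 [[-0.28, -0.39], [0.02, 2.29], [0.59, 1.3], [-7.78, -1.58], [0.42, -0.26]]
0.1065 [0.5459 0.1892 0.0096] 1.13 [[-0.39, 0.49], [-0.45, -0.52], [0.52, -0.01], [-0.17, -1.2], [0.08, 1.44], [0.54, 0.62], [-7.77, -2.24], [0.52, -1.07]]
```

```bash
python3 -m crank '[[0,0,0,0,1,0.3,1],[0,0,0,0,2,0.35,1],[0,0,0,0,3,0.35,1],[0,0,0,0,3.7,0.35,1],[0,0,0,0,3.9,0.35,1]]'
python3 -m crank '[[0,0,0,0,0,0,1],[0,0,0,0,0,0,1],[0,0,0,0,0,0,1]]'
python3 -c "
from h import *
aim([.5450,.193,.078],1.27)
c=capture('top');np.savez('top11.npz',**c);crop(c,205,195,335,285,6,'pics/t11.png')
c=capture('scene');np.savez('scene11.npz',**c);crop(c,255,215,365,315,7,'pics/s11.png')"
```

```text
time_s: 17.52
position: [0.545, 0.1939, 0.0815]
orientation: [[1.0, -0.001, -0.023], [0.023, -0.0, 1.0], [-0.001, -1.0, -0.0]]
wrist_force: [0.4, 0.6, -2.7]
gripper_width: 0.0106
time_s: 17.9
position: [0.5455, 0.194, 0.0827]
orientation: [[1.0, 0.001, -0.023], [0.023, 0.0, 1.0], [0.001, -1.0, 0.0]]
wrist_force: [-0.2, 0.2, -2.2]
gripper_width: 0.0108
t 17.9 pos [0.5455 0.194  0.0827] fix mm [0.8 1.4] yaw 1.3 F [-0.2  0.2 -2.2] w 0.0108 tilt [ 7.e-04 -1.e+00  2.e-04]
shift cm [-0.05  0.47 -0.1 ]
turn [-0.01  0.03  0.04]
```

View pics/t11.png

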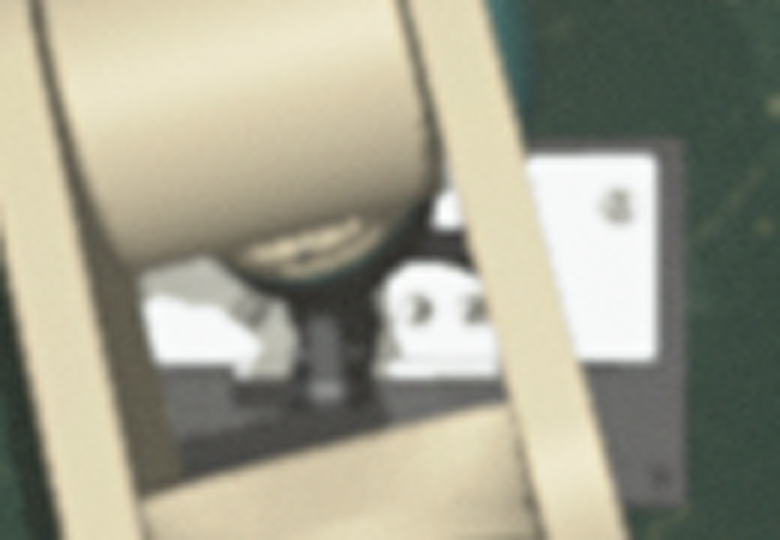

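View pics/s11.png

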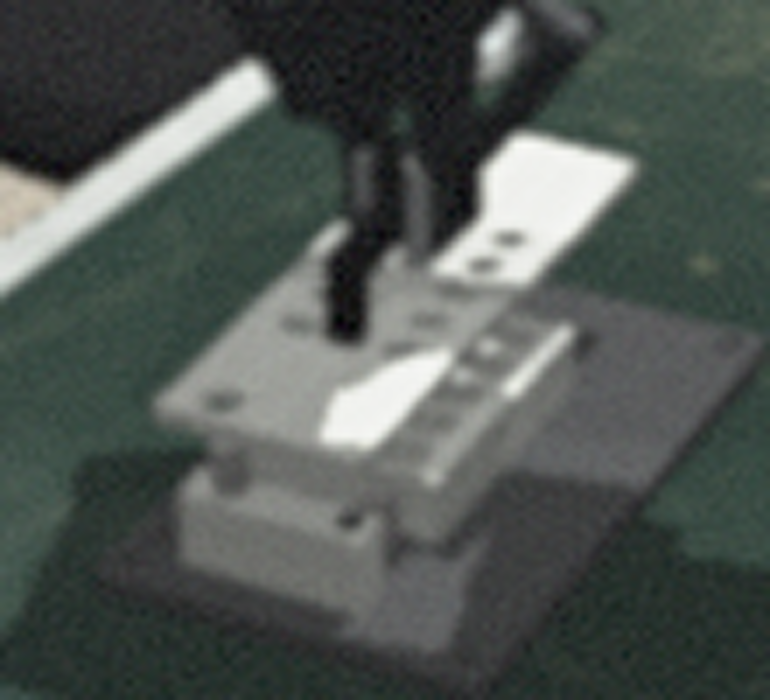

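```bash
python3 -c "
from fit import *
T=dict(np.load('top11.npz'));S=dict(np.load('scene11.npz'))
t=(T,[(35,-100,6),(-35,-100,6),(18,-88,6)],px([(657,154),(657,359),(616,206)],205,195,6))
s=(S,[(35,100,6),(-35,100,6),(-35,-100,6),(18,88,6)],px([(155,405),(372,446),(638,160),(224,400)],255,215,7))
for z in(.064,.066,.068):
 for o in([t],[s],[t,s]):
  p,r=fit(o,z,[.54,.19,0.02]);print(z,p.round(4),np.abs(r).mean().round(2),r.tolist())
# diamond pin top predicted in top view for top-only fixture
FXt=np.array([.5442,.1924]);th=.0225
def W(x,y,z):
  c,s=np.cos(th),np.sin(th);return [FXt[0]+(c*x-s*y)/1e3,FXt[1]+(s*x+c*y)/1e3,z/1e3]
for z in (38,52): print((proj(T,[W(18,-88,z)])+.5-[205,195])*6-.5)
"

```

```text
0.064 [0.5452 0.1938 0.0268] 0.35 [[-0.42, 0.49], [-0.09, -0.3], [0.71, -0.09]]
0.064 [0.5493 0.1897 0.0325] 0.67 [[0.64, -0.27], [-1.23, 1.87], [-0.33, 0.14], [0.45, -0.4]]
0.064 [0.5469 0.1931 0.016 ] 0.74 [[0.12, 0.2], [0.09, -0.59], [1.16, -0.45], [0.26, 0.46], [-1.82, 2.91], [0.52, 1.29], [0.11, 0.42]]
0.066 [0.5448 0.1938 0.027 ] 0.34 [[-0.42, 0.46], [-0.09, -0.26], [0.7, -0.1]]
0.066 [0.5478 0.1925 0.0335] 0.63 [[0.57, -0.22], [-1.2, 1.93], [-0.28, 0.07], [0.41, -0.35]]
0.066 [0.5462 0.1937 0.0195] 0.6 [[-0.22, 0.15], [-0.13, -0.58], [0.84, -0.46], [0.47, -0.05], [-1.51, 2.34], [0.57, 0.66], [0.33, -0.11]]
0.068 [0.5445 0.1938 0.0271] 0.32 [[-0.42, 0.43], [-0.08, -0.22], [0.68, -0.12]]
0.068 [0.5463 0.1953 0.0345] 0.6 [[0.51, -0.18], [-1.16, 1.98], [-0.23, -0.01], [0.38, -0.32]]
0.068 [0.5454 0.1944 0.0233] 0.62 [[-0.64, 0.15], [-0.43, -0.51], [0.44, -0.42], [0.7, -0.5], [-1.16, 1.83], [0.64, 0.08], [0.57, -0.58]]
[[625.06762728 225.35109313]]
[[624.81467772 218.47841185]]
```

```bash
python3 -m crank '[[0,0,0,-0.05,0.2,-0.12,1],[0,0,0,-0.05,0.5,-0.12,1],[0,0,0,-0.05,0.7,-0.12,1],[0,0,0,-0.05,0.7,-0.12,1]]'
python3 -m crank '[[0,0,0,0,0.2,0,1],[0,0,0,0,0.3,0,1],[0,0,0,0,0.4,0,1],[0,0,0,0,0.4,0,1]]'
python3 -c "
from h import *
aim([.5450,.193,.07],1.27)"
```

```text
time_s: 18.5
position: [0.5447, 0.1927, 0.075]
orientation: [[1.0, -0.001, -0.023], [0.023, -0.0, 1.0], [-0.001, -1.0, -0.0]]
wrist_force: [0.3, -0.2, -2.1]
gripper_width: 0.0106
time_s: 19.0
position: [0.5448, 0.1928, 0.0712]
orientation: [[1.0, -0.0, -0.023], [0.023, 0.0, 1.0], [-0.0, -1.0, 0.0]]
wrist_force: [0.3, -0.4, -2.6]
gripper_width: 0.0109
t 19.0 pos [0.5448 0.1928 0.0712] fix mm [0.  0.2] yaw 1.3 F [ 0.3 -0.4 -2.6] w 0.0109 tilt [-1.e-04 -1.e+00  1.e-04]
shift cm [0.02 0.12 0.02]
turn [-0.    0.03 -0.01]
```

```bash
python3 -m crank '[[0,0,0,0,0.1,0,1],[0,0,0,0,0.2,0,1]]'|grep -E "pos|for"
python3 -m crank '[[0,0,0,0,0.1,0,1],[0,0,0,0,0.2,0,1]]'|grep -E "pos|for"
python3 -c "
from h import *
aim()
c=capture('top');np.savez('top12.npz',**c);crop(c,205,195,335,285,6,'pics/t12.png')
c=capture('scene');crop(c,255,215,365,315,7,'pics/s12.png')"
```

```text
position: [0.5449, 0.1928, 0.0693]
wrist_force: [-0.3, -0.3, -2.5]
position: [0.5448, 0.1928, 0.0672]
wrist_force: [0.6, 0.0, -3.2]
t 19.5 pos [0.5448 0.1928 0.0672] fix mm [0.  0.2] yaw 1.3 F [ 0.6  0.  -3.2] w 0.0108 tilt [-1.e-04 -1.e+00  0.e+00]
```

View pics/t12.png

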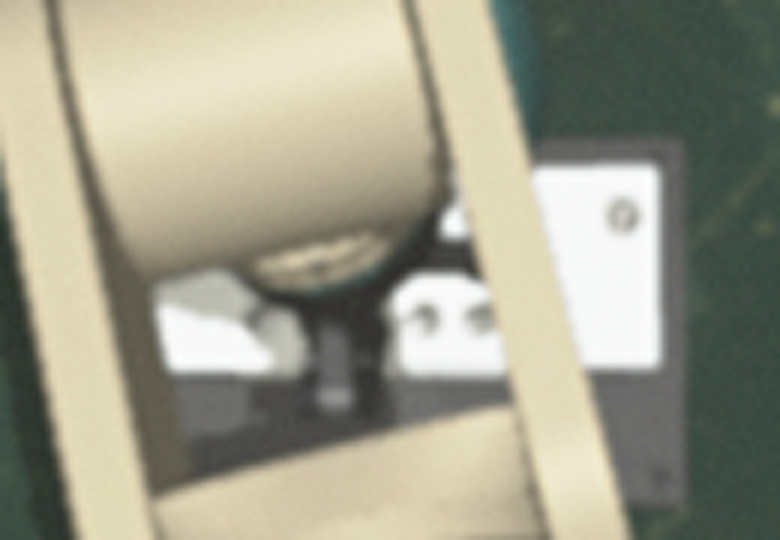

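View pics/s12.png

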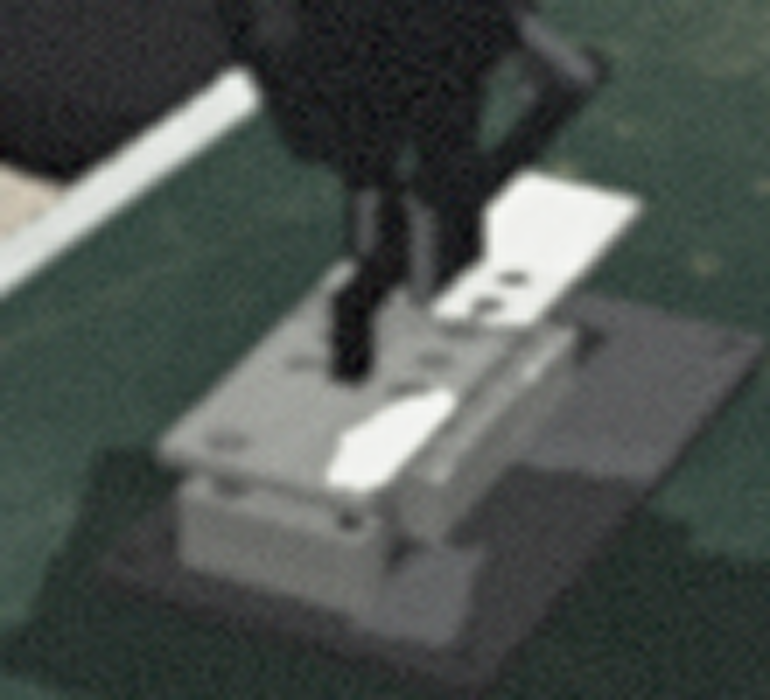

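In the top view the diamond pin shows centred in the plate's hole (622,216), and there is no contact force. I keep lowering.

```bash
python3 -m crank '[[0,0,0,0,0.1,0,1],[0,0,0,0,0.2,0,1]]'|grep -E "pos|for"
python3 -m crank '[[0,0,0,0,0.1,0,1],[0,0,0,0,0.2,0,1]]'|grep -E "pos|for"
python3 -m crank '[[0,0,0,0,0.1,0,1],[0,0,0,0,0.2,0,1]]'|grep -E "pos|for"
python3 -m crank '[[0,0,0,0,0.1,0,1],[0,0,0,0,0.2,0,1]]'|grep -E "pos|for"

```

```text
position: [0.5449, 0.1928, 0.0653]
wrist_force: [0.8, -0.2, -2.4]
position: [0.5449, 0.1928, 0.0632]
wrist_force: [-0.1, 0.4, -3.0]
position: [0.5449, 0.1928, 0.0612]
wrist_force: [-0.3, 0.6, -2.3]
position: [0.5449, 0.1928, 0.0593]
wrist_force: [0.5, -0.4, -2.5]
```

```bash
python3 -m crank '[[0,0,0,0,0.1,0,1],[0,0,0,0,0.2,0,1]]'|grep -E "pos|for"
python3 -m crank '[[0,0,0,0,0.1,0,1]]'|grep -E "pos|for"
python3 -m crank '[[0,0,0,0,0.1,0,1]]'|grep -E "pos|for"
python3 -m crank '[[0,0,0,0,0.1,0,1]]'|grep -E "pos|for"

```

```text
position: [0.5449, 0.1928, 0.0573]
wrist_force: [0.7, 0.3, -2.0]
position: [0.5449, 0.1928, 0.0562]
wrist_force: [0.0, 0.2, -2.7]
position: [0.5449, 0.1928, 0.0552]
wrist_force: [-0.9, 0.5, -2.0]
position: [0.5449, 0.1928, 0.0546]
wrist_force: [-2.4, -0.7, 2.9]
```

```bash
python3 -m crank '[[0,0,0,0,0.05,0,1],[0,0,0,0,0.05,0,1]]'|grep -E "pos|for"
python3 -m crank '[[0,0,0,0,0,0,0.9],[0,0,0,0,0,0,0.8],[0,0,0,0,0,0,0.7],[0,0,0,0,0,0,0.6],[0,0,0,0,0,0,0.6]]'
python3 -m crank '[[0,0,0,0,-1,0,0.6],[0,0,0,0,-3,0,0.6],[0,0,0,0,-7,0,0.6],[0,0,0,0,-12,0,0.6]]'
python3 -m crank '[[0,0,0,0,0,-5,0.6],[0,0,0,0,0,-10,0.6],[0,0,0,0,0,-16,0.6],[0,0,0,0,0,-21,0.6],[0,0,0,0,0,-27,0.6]]'
python3 -c "
from h import *
aim()
c=capture('top');np.savez('top13.npz',**c);crop(c,205,195,335,285,6,'pics/t13.png')
c=capture('scene');np.savez('scene13.npz',**c);crop(c,255,215,365,315,7,'pics/s13.png')"
```

```text
position: [0.5451, 0.1928, 0.0546]
wrist_force: [-4.7, -0.4, 4.8]
time_s: 22.1
position: [0.5449, 0.1928, 0.0537]
orientation: [[1.0, -0.0, -0.023], [0.023, 0.0, 1.0], [0.0, -1.0, 0.0]]
wrist_force: [-0.1, 0.0, 0.2]
gripper_width: 0.0343
time_s: 22.6
position: [0.5444, 0.1926, 0.1749]
orientation: [[1.0, -0.001, -0.023], [0.023, -0.0, 1.0], [-0.001, -1.0, -0.0]]
wrist_force: [0.1, 0.3, 0.4]
gripper_width: 0.034
time_s: 23.22
position: [0.551, -0.0786, 0.1749]
orientation: [[1.0, 0.002, -0.023], [0.023, -0.0, 1.0], [0.002, -1.0, -0.0]]
wrist_force: [0.7, -0.8, -0.8]
gripper_width: 0.0341
t 23.23 pos [ 0.551  -0.0786  0.1749] fix mm [ 1.000e-01 -2.713e+02] yaw 1.35 F [ 0.7 -0.8 -0.8] w 0.0341 tilt [ 1.5e-03 -1.0e+00 -1.0e-04]
```

View pics/t13.png

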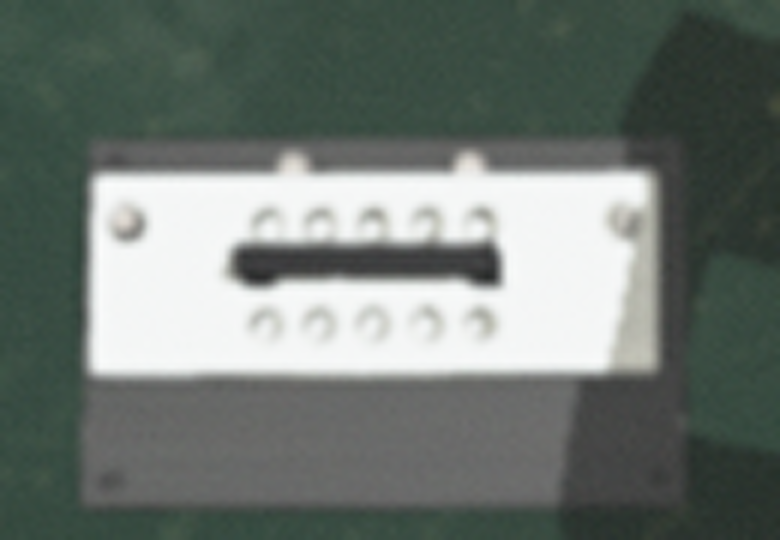

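View pics/s13.png

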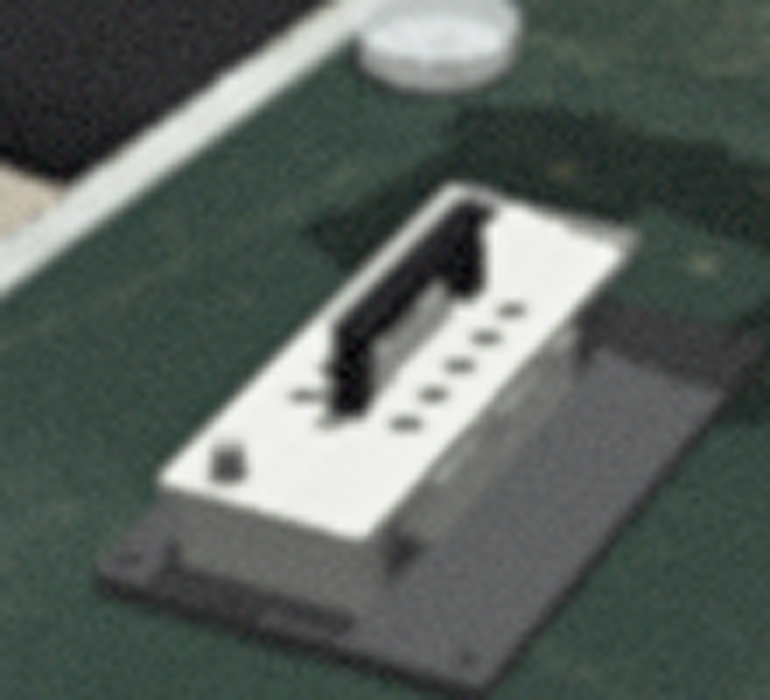

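```bash
python3 -c "
from fit import *
T=dict(np.load('top13.npz'));S=dict(np.load('scene13.npz'));T0=dict(np.load('top0.npz'))
L=[(35,100,6),(35,-100,6),(-35,-100,6),(-35,100,6)]
for o in([(T,L,px([(90,172),(657,171),(659,375),(87,376)],205,195,6))],[(S,L,px([(157,480),(455,185),(637,240),(365,535)],255,215,7))]):
  p,r=fit(o,.038,[.54,.19,0]);print(p.round(4),np.abs(r).max())
for n,(x0,y0,x1,y1) in dict(petri=(365,172,402,205),tape=(428,176,466,213),timer=(134,254,176,298),vial=(152,195,178,217)).items():
  a=T0['img'][y0:y1,x0:x1].astype(np.float32).mean(2);b=T['img'][y0:y1,x0:x1].astype(np.float32).mean(2);print(n,cv2.phaseCorrelate(a,b))
import rig;sign=None
s=sense();print(s['wrist_force'],s['joint_vel'].max())"
```

```text
[0.5443 0.1938 0.022 ] 0.93
[0.5472 0.1927 0.0203] 0.76
petri ((0.10766942000097757, -0.08338253156730602), 0.9363636215527852)
tape ((-0.7715042444480993, 0.6141817174511175), 0.15633529663085938)
timer ((0.459595699727263, 0.5569152825168615), 0.983820527865563)
vial ((0.5397369309499584, -0.15590296958311534), 0.9135315631642754)
[ 0.88628787  1.15215284 -0.18124314] 5.157795841596283
```

```bash
python3 -m crank '[[0,0,0,0,0,0,0.6],[0,0,0,0,0,0,0.6],[0,0,0,0,0,0,0.6]]'|head -1
python3 -c "
from h import *
c=capture('top');crop(c,350,150,490,240,5,'pics/t14.png')
print(sign_off())"
```

```text
time_s: 23.7
the job is handed in; nothing more can be done
None
```

View pics/t14.png

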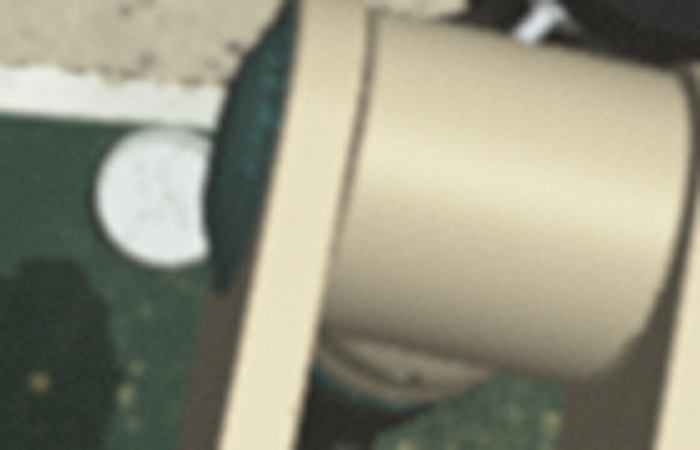

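The block is registered against its stops, the guide plate is down on both risers over both pins, and the job was handed in at about 24 s; `sign_off` gave no verdict.

**Block:** I pushed it with two fingers onto both far stops (peak wrist force about 15 N in any one push), with one finger onto the end stop (10 N), then pressed it once more on the far stops. Before the plate went on, the top view put it within 0.3 mm and 3 mrad of the fixture. The scene camera agreed less well: 1.5 mm and 13 mrad off. I did not measure the block again after the plate covered it, but its wells showed through the plate's holes.

**Guide plate:** I lowered it by its handle at no more than about 1 cm/s over the pins, with no lateral jamming. It met the risers at the expected height, with 5 N vertical and 5 N sideways at the last press. After I let go, the pictures show it flat with the round pin standing through its hole. The two cameras put its yaw within 0.5 and 5 mrad of the fixture's, and its centre within 1.4 mm (top) and 0.2 mm (scene).

**Bystanders:** The petri dish, timer and vial moved by less than about 1 pixel between the first and last top views, so less than about 2 mm. The tape roll was hidden by the arm in the last view and could not be checked; the arm never came near it at low height.

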